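Raise the pour-over arm to its mark and clamp it

ROBOT

A 6-joint arm with a two-finger parallel gripper is mounted at the origin on the work surface; the furniture and walls round the work are solid. World frame = base frame: x ahead of the robot, y to its left, z up, the work surface at z = 0. Lengths are in m, angles in rad, forces in N, time in s.
With the tool pointing down it reaches from about 0.35 to 0.775 m from the base axis. Payload 7.3 kg.
Tool frame: the origin (TCP) lies between the finger pads, 19 mm behind the fingertips; this is the grasp point; z points along the fingers, y is the line along which they close (so a half turn about z gives the same grasp; the last joint's range is limited). The gripper opens to 92 mm and grips with 3 to 60 N. Pads are 19 mm wide; open, the fingers measure 130 mm over their backs; the gripper's body (75 mm by 190 mm) begins 47 mm behind the grasp point.
Start: joints at [-1.272, 0.342, 1.524, -0, 1.275, -0.146], TCP at [0.226, -0.474, 0.246] pointing down, gripper open.
Joint ranges: [-2.53, 2.53], [-0.77, 2.02], [0.04, 2.7], [-1, 4.14], [0.28, 2.66], [-3.11, 3.11]. Speed limits (rad/s): [2.57, 2.57, 3.14, 3.14, 3.14, 3.14].

INTERFACE

Orientations are given as [roll, pitch, yaw] about the fixed x, y, z axes, in that order (R = Rz(yaw) Ry(pitch) Rx(roll)).
In Python, from cell import robot gives the robot as it stands.
- The arm moves only by the tool run_rows, called as a command line: name --argument value ..., lists and objects as JSON in quotes. Schema: {"type":"object","properties":{"ticks":{"type":"array","items":{"type":"object","properties":{"xyz":{"type":"array","items":{"type":"number"},"minItems":3,"maxItems":3},"r":{"type":"array","items":{"type":"number"},"minItems":3,"maxItems":3}},"additionalProperties":false},"minItems":1,"maxItems":8},"finger_gap":{"type":"number"},"grip_n":{"type":"number"},"only":{"type":"string"},"quiet":{"type":"boolean"},"lines":{"type":"string"}},"required":["ticks"],"additionalProperties":false}. ticks is a list of rows, 1 to 8 of them, each an object with the fields xyz (a list: dx, dy, dz in m), r (a list: a rotation vector rx, ry, rz in rad); a field left out counts as zero; each row shifts and turns the commanded pose from where the row before left it, along the tool's axes as they then stand; what a row does not reach is not made up. A row lasts 1/12 s, in which the tool goes at most 0.0417 m and 0.125 rad, less where a joint would pass 70% of its speed; a pose out of reach is approached as far as the arm can. finger_gap is the finger opening in m, set as the call begins (left out keeps the last). The fingers move at their own pace and stop on an object; grip_n is the grip in N (left out, the last holds). Time passes only in rows, so rows that do not move let the fingers close. The tool returns the time, the measured TCP pose, the force, the opening and the grip force at its end. only (a regular expression) keeps the lines of the reply that match it, lines (a string "A,B") keeps lines A to B, and quiet returns only ok. Input that does not fit is refused with a message, and nothing moves.
- robot.observe(): the state, without advancing time (a new reading comes with each control period).
- robot.read_camera(name): name is "scene" or "side" or "wrist"; returns a dict with "image" (400x640x3 uint8, red, green, blue), "fx", "fy", "cx", "cy" (pixels), "k1" (the pictures are not rectified: a ray, as slopes to the right and down, at radius r is drawn at 1 + k1 r^2 times it, then the intrinsics apply), "pose" (4x4, takes a point from camera to world coordinates). Camera axes: x right, y down, z forward; pixel columns grow to the right and rows downward; lengths in m; the calibration is good to about 2 mm. A picture is of the moment at which its call begins. There is no depth.
- robot.hand_in(): hands the job in; it is judged then, once.
The state is a dict: "time": time; "qpos": joint angles; "qvel": joint speeds; "joint_efforts": joint torques, N m; "tool_pos": TCP position; "tool_rot": TCP orientation; "contact_force": force on the tool from outside, world axes, zero at the start; "torque": the same for the moment, N m; "opening": finger opening in m; "grip_force": force on a finger pad.
Only numpy, scipy, OpenCV 4.12 (cv2) and the standard library are available. Lean on these libraries where they do the work, as an engineer would, in place of code of your own. Each camera call takes 0.05 s, during which the arm holds its last target. There are 200 camera calls.

TASK

The drip arm of the pour-over stand is clamped too low for the tall glass. Take the cam lever by its black grip and swing it well open, raise the arm by it until the top of the collar is level with the lower edge of the red band on the post, and, holding the arm there, swing the lever fully closed again. Do not let the arm drop and do not disturb the glasses or the timer; finish still gripping the lever, with the arm at the mark: do not let go.

Things in the scene. Friction and masses are not known exactly. Their poses are not given: they have to be found in the camera images.
- stand: Pour-over stand, fixed: wood board 190 x 260 mm, 18 mm high (x -115 to 75, y -55 to 205 mm) with a low scale on it and an upright steel post, 16 mm across, 283 mm high. Origin: post axis at the table top; x points away from the stand's front (the robot's side), y to the side where the drip arm with its white cone reaches out, 130 mm from the post; z up.
- collar_height (a joint): Height of the drip arm on the post (m): 0 at its lowest, at most 0.115, up positive. The arm weighs 0.4 to 0.8 kg with its cone and slides freely on the post: it sinks when the lever is open and nobody holds it. The clamp holds it when the lever is closed.
- band_height (a joint): Height of the red band (m) on the scale of collar_height: the collar's top is level with the band's lower edge when collar_height equals band_height.
- collar_top (a point): Centre of the top of the arm's dark steel collar (35 mm across, 60 mm high) that slides on the post, on the post's axis. 150 mm above the table at collar_height 0.
- band_edge (a point): Centre of the lower edge of the red silicone band, 21 mm across and 9 mm high, round the post above the collar. It stays where it is; the collar passes over it.
- lever_pivot (a point): Upright hinge axis of the cam lever, at the lever's mid-height: 26 mm in front of the post (stand x -26 mm, y 0), 16 mm below the collar's top; it rides up and down with the arm.
- cam_lever: Cam lever, level, hinged on the collar. Origin: on its hinge at mid-height; its x runs outward along the lever, z up. A steel shank and from 60 to 128 mm along x a black ribbed grip, 16 mm wide, 20 mm high. It carries the arm: lifting the lever lifts the arm.
- lever_grip (a point): Middle of the black grip, 98 mm from the lever's hinge along its x, at mid-height: where to take hold, across its 16 mm width.
- cam_angle (a joint): Lever angle (rad): 0 closed (lever along the stand's -y, away from the cone), to 1.2 open, turning clockwise seen from above towards the stand's front: at angle a the lever's x is (-sin a, -cos a) in the stand's frame. The cam presses on the post below about 0.35 and goes over centre at 0.04 just before its stop at 0; closing takes under 3 N at the grip; it then stays shut.
- server_glass: Tall clear glass, 80 mm across, 91 mm high, waiting left of the stand; origin under its centre.
- shot_left: Shot glass of espresso, 50 mm across, 64 mm high, right of the stand; origin under its centre.
- shot_right: Another shot glass like it.
- kitchen_timer: White kitchen timer in front of the stand on its left, 58 x 66 x 22 mm; origin under its centre.

How it is judged:
On the way, in this order (a step that is already met when the one before it is completed fails the run):
1. the cam lever is open (past 0.5 rad) while the fingers have hold of it and the arm has not yet been raised (value of joint cam_angle above 0.5 rad and contact force between the fingers and cam_lever above 2 N and distance of collar_top from where it was at the start of the episode below 0.025 m), for 0.1 s.
2. the arm is held at the mark with the lever still open (z of collar_top in the frame of band_edge between -0.006 and 0.006 m and value of joint cam_angle above 0.4 rad and contact force between the fingers and cam_lever above 2 N), for 0.2 s.
At the end, for the whole second after the job is handed in: The collar's top is within 6 mm of the red band's lower edge, the lever is closed to less than 0.1 rad, and the gripper still holds the lever's black grip (more than 4 N of contact, TCP within 50 mm of the middle of the grip), at rest (z of collar_top in the frame of band_edge between -0.006 and 0.006 m and value of joint cam_angle below 0.1 rad and contact force between the fingers and cam_lever above 4 N and distance between the grasp point and lever_grip below 0.05 m and linear speed of cam_lever below 0.02 m/s); the arm keeps its last pose, push and grip.
It fails at once if the arm drops (sinks faster than 0.3 m/s) (velocity of joint collar_height below -0.3 m/s).
It fails at once if the tall glass is shifted by more than 30 mm or tipped (distance of server_glass from where it was at the start of the episode above 0.03 m or angle between server_glass's own z axis and vertical above 0.4 rad).
It fails at once if the left shot glass is shifted by more than 30 mm or tipped (distance of shot_left from where it was at the start of the episode above 0.03 m or angle between shot_left's own z axis and vertical above 0.4 rad).
It fails at once if the right shot glass is shifted by more than 30 mm or tipped (distance of shot_right from where it was at the start of the episode above 0.03 m or angle between shot_right's own z axis and vertical above 0.4 rad).
It fails at once if the timer is shifted by more than 30 mm or tipped (distance of kitchen_timer from where it was at the start of the episode above 0.03 m or angle between kitchen_timer's own z axis and vertical above 0.4 rad).
It also fails if it takes over 48 s, if anything falls off the work surface, if the arm or the gripper's body presses on something with over 40 N, if the wrist force passes 120 N, or if a joint passes its speed limit or range.

## Working session

There is one attempt and no reset: what is moved stays moved. The work goes in short steps, Python scripts to look and compute and a tool call to move; the robot and the scene stay as the last step left them, time stands still between calls to the robot, and variables do not carry over. Pictures are saved under pics/ and viewed, at most 10 in all, crops included, and the job is handed in when it is done.

```bash
ls; mkdir -p pics
```

Run:
```python
from cell import robot
import cv2,numpy as np
for n in ["scene","side","wrist"]:
    c=robot.read_camera(n); cv2.imwrite(f"pics/{n}0.png",c["image"][:,:,::-1])
    print(n,c["fx"],c["fy"],c["cx"],c["cy"],c["k1"],np.round(c["pose"],3).tolist())
s=robot.observe();print(s)
```

```text
cell.py
pics
scene 428.63193940949424 428.63193940949424 318.98235562008915 201.5014992923884 -0.02618226138156456 [[-0.832, -0.417, 0.366, 0.13], [-0.555, 0.627, -0.547, 0.6], [-0.001, -0.658, -0.753, 0.936], [0.0, 0.0, 0.0, 1.0]]
side 509.04569753369685 509.04569753369685 320.7748843427806 194.7316719872465 -0.14593817578033808 [[-0.994, -0.056, 0.099, 0.366], [-0.113, 0.385, -0.916, 1.512], [0.014, -0.921, -0.389, 0.763], [0.0, 0.0, 0.0, 1.0]]
wrist 278.7249724996234 278.7249724996234 319.056456598913 193.61895776890358 -0.036290022970559416 [[0.431, -0.874, -0.225, 0.286], [-0.902, -0.418, -0.105, -0.445], [-0.002, 0.249, -0.969, 0.384], [0.0, 0.0, 0.0, 1.0]]
{'time': 0.15, 'qpos': array([-1.27197380e+00,  3.42602115e-01,  1.52476710e+00, -1.37984737e-05,
        1.27539710e+00, -1.46006189e-01]), 'qvel': array([-4.40162553e-08, -1.64547829e-03, -3.24957615e-03,  1.32283952e-03,
       -7.25759006e-04,  7.71194377e-04]), 'joint_efforts': array([ 2.50158620e-03, -4.31468654e+01, -2.44352996e+01,  7.18489964e-02,
        5.37002971e-02, -6.88038494e-05]), 'tool_pos': array([ 0.22584269, -0.47364288,  0.24499477]), 'tool_rot': array([-3.14042956e+00, -1.57697229e-04,  4.44832648e-01]), 'contact_force': array([-0.06645821, -1.24794989, -0.08692752]), 'torque': array([ 0.02241681, -0.01150575,  0.04514166]), 'grip_force': 0.0, 'opening': 0.09174731005802843}
```

View pics/scene0.png

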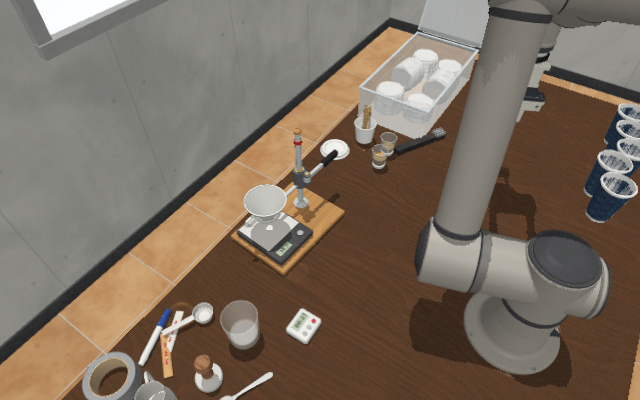

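View pics/side0.png

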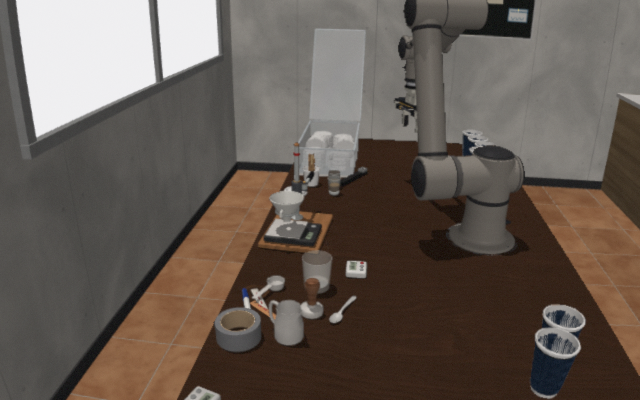

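The scene view shows the post at about (299,130–205), red band ~(298,143), dark collar ~(300,177) and black grip ~(330,160). The shot glasses are at ~(380,155) and (388,142), the tall glass at (240,325) and the timer at (304,325). The side view shows the post at ~(297,145–190). I'll enlarge both.

Run:
```python
import cv2,numpy as np
a=cv2.imread("pics/scene0.png")[120:220,280:350]; b=cv2.imread("pics/side0.png")[135:235,260:350]
a=cv2.resize(a,None,fx=5,fy=5,interpolation=2);b=cv2.resize(b,None,fx=5,fy=5,interpolation=2)
cv2.imwrite("pics/crop0.png",np.hstack([a,b])[:, :800])
```

```text
(no output)
```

View pics/crop0.png

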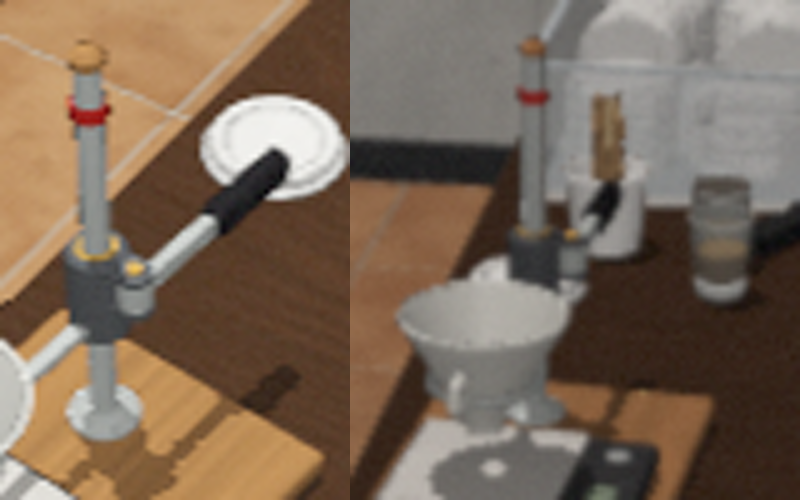

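Enlarged views: in scene, band centre ≈(297.5,142), collar top ≈(299,169), hinge cap ≈(306.6,173.6), grip from (324,162.6) to (335,152.6). In side, band ≈(296.2,154), collar top ≈(296.2,181), grip centre ≈(310,175.6).

Create h.py:
```python
import numpy as np,cv2
from cell import robot
def norm(c,uv):
    uv=np.asarray(uv,float).reshape(-1,1,2)
    K=np.array([[c["fx"],0,c["cx"]],[0,c["fy"],c["cy"]],[0,0,1]])
    return cv2.undistortPoints(uv,K,np.array([c["k1"],0,0,0.]),None,None).reshape(-1,2)
def ray(c,uv):
    n=norm(c,uv); d=np.c_[n,np.ones(len(n))]@c["pose"][:3,:3].T
    return c["pose"][:3,3],d/np.linalg.norm(d,axis=1)[:,None]
def tri(obs):
    A=np.zeros((3,3));b=np.zeros(3);L=[]
    for c,uv in obs:
        o,d=ray(c,[uv]);P=np.eye(3)-np.outer(d[0],d[0]);A+=P;b+=P@o;L.append((P,o))
    x=np.linalg.solve(A,b); return x,[np.linalg.norm(P@(x-o)) for P,o in L]
def plane(c,uv,z):
    o,d=ray(c,[uv]);return o+d[0]*(z-o[2])/d[0,2]
def proj(c,p):
    q=np.linalg.inv(c["pose"])@np.r_[p,1];n=q[:2]/q[2];n=n*(1+c["k1"]*(n@n))
    return n*[c["fx"],c["fy"]]+[c["cx"],c["cy"]]
```

Run:
```python
from h import *
np.set_printoptions(precision=4,suppress=True)
sc=robot.read_camera("scene");si=robot.read_camera("side")
S=lambda x,y:(sc,(x/5-.4+280,y/5-.4+120)); D=lambda x,y:(si,((x-350)/5-.4+260,y/5-.4+135))
P={"posttop":(S(87,50),D(531,46)),"bandc":(S(89,113),D(533,97)),"collar":(S(96,247),D(533,232)),
"gripmid":(S(248,192),D(602,205)),"gripnear":(S(222,215),D(592,222)),"gripfar":(S(277,163),D(611,187)),"cap":(S(135,268),D(571,235)),"base":(S(103,425),D(537,412))}
for k,v in P.items(): print(k,*tri(v))
for n,uv in dict(shotA=(378,166),shotB=(387,152)).items(): print(n,plane(sc,uv,0))
```

```text
posttop [ 0.6171 -0.0356  0.2789] [np.float64(0.001661518549987613), np.float64(0.0016615185499875935)]
bandc [ 0.6144 -0.0303  0.2457] [np.float64(0.0007176904860905681), np.float64(0.0007176904860906857)]
collar [ 0.6156 -0.0323  0.1516] [np.float64(0.0011955245593749558), np.float64(0.0011955245593748536)]
gripmid [ 0.5812 -0.1244  0.1375] [np.float64(0.0003909614459950843), np.float64(0.00039096144599515503)]
gripnear [ 0.586  -0.1065  0.1317] [np.float64(0.0007333213734687271), np.float64(0.0007333213734687364)]
gripfar [ 0.5781 -0.1485  0.1421] [np.float64(0.0003126948052341131), np.float64(0.0003126948052341298)]
cap [ 0.5901 -0.0311  0.1514] [np.float64(0.0011639488590171761), np.float64(0.001163948859016938)]
base [ 0.6107 -0.0225  0.0243] [np.float64(0.0003634545856611209), np.float64(0.0003634545856609177)]
shotA [ 0.5127 -0.3034  0.    ]
shotB [ 0.5195 -0.3766 -0.    ]
```

Add to h.py:
```python
from scipy.spatial.transform import Rotation as R
from scipy.linalg import logm
def T(p,rpy):
    M=np.eye(4);M[:3,:3]=R.from_euler("xyz",rpy).as_matrix();M[:3,3]=p;return M
def cur():
    s=robot.observe();return T(s["tool_pos"],s["tool_rot"])
def screw(A,B,n):
    # constant body-frame row that repeats n times from A to B
    D=np.linalg.inv(A)@B; rv=R.from_matrix(D[:3,:3]).as_rotvec()/n
    S=R.from_rotvec(rv).as_matrix(); M=sum(np.linalg.matrix_power(S,k) for k in range(n))
    return np.r_[np.linalg.solve(M,D[:3,3]),rv]
```

Run:
```python
from h import *
np.set_printoptions(precision=4,suppress=True)
sc=robot.read_camera("scene");si=robot.read_camera("side")
print("sticks",*tri([(sc,(367,107)),(si,(311,154))]))
print("plate",plane(sc,(335,150),0.01))
for n in (12,14): print(n,screw(cur(),T([.58,-.135,.25],[np.pi,0,np.pi/2]),n))
```

```text
sticks [ 0.6134 -0.3922  0.1273] [np.float64(0.0011246478787092617), np.float64(0.0011246478787091724)]
plate [ 0.6585 -0.2822  0.01  ]
12 [ 0.0422  0.0084 -0.0004 -0.     -0.     -0.0938]
14 [ 0.0362  0.0075 -0.0003 -0.     -0.     -0.0804]
```

run_rows --ticks '[{"xyz":[0.036, 0.0075, 0], "r":[0, 0, -0.08]}, {"xyz":[0.036, 0.0075, 0], "r":[0, 0, -0.08]}, {"xyz":[0.036, 0.0075, 0], "r":[0, 0, -0.08]}, {"xyz":[0.036, 0.0075, 0], "r":[0, 0, -0.08]}, {"xyz":[0.036, 0.0075, 0], "r":[0, 0, -0.08]}, {"xyz":[0.036, 0.0075, 0], "r":[0, 0, -0.08]}, {"xyz":[0.036, 0.0075, 0], "r":[0, 0, -0.08]}]' --finger_gap 0.06

```text
time: 0.93
tool_pos: [0.4529, -0.3557, 0.2453]
tool_rot: [3.141, 0.0, 1.009]
contact_force: [-0.2, -0.4, -0.7]
opening: 0.0604
grip_force: 0.0
```

run_rows --ticks '[{"xyz":[0.036, 0.0075, 0], "r":[0, 0, -0.08]}, {"xyz":[0.036, 0.0075, 0], "r":[0, 0, -0.08]}, {"xyz":[0.036, 0.0075, 0], "r":[0, 0, -0.08]}, {"xyz":[0.036, 0.0075, 0], "r":[0, 0, -0.08]}, {"xyz":[0.036, 0.0075, 0], "r":[0, 0, -0.08]}, {"xyz":[0.036, 0.0075, 0], "r":[0, 0, -0.08]}, {"xyz":[0.036, 0.0075, 0], "r":[0, 0, -0.08]}, {}]'

```text
time: 1.6
tool_pos: [0.5816, -0.1314, 0.2454]
tool_rot: [3.141, -0.003, 1.574]
contact_force: [-0.1, 0.6, 1.0]
opening: 0.0603
grip_force: 0.0
```

Run:
```python
from h import *
c=robot.read_camera("wrist");cv2.imwrite("pics/w1.png",c["image"][:,:,::-1]);np.save("pics/w1.npy",c,allow_pickle=True)
```

```text
(no output)
```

View pics/w1.png

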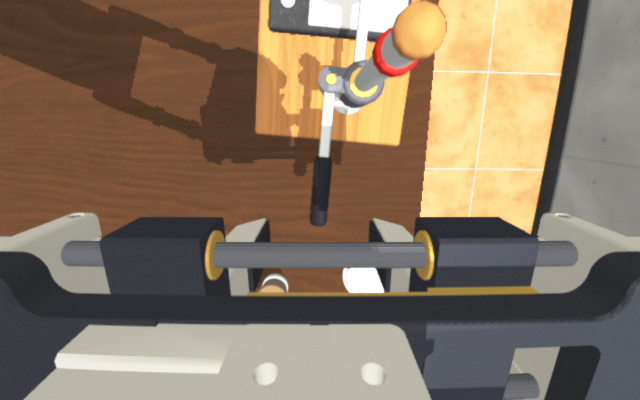

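The wrist view shows the grip from (322,158) to (318,222), the hinge cap at (331,79) and the collar top around (363,83). The fingers are centred at about x≈320. I'll measure from this view and cross-check with scene and side.

Run:
```python
from h import *
np.set_printoptions(precision=4,suppress=True)
c=np.load("pics/w1.npy",allow_pickle=True).item()
im=c["image"].astype(int)
m=((im.max(2)<50)).astype(np.uint8); m[:150]=0;m[232:]=0;m[:,:295]=0;m[:,345:]=0
n,l,st,ce=cv2.connectedComponentsWithStats(m);k=1+np.argmax(st[1:,4]);print(st[k],ce[k])
ys,xs=np.nonzero(l==k)
for y in range(ys.min(),ys.max()+1,8): r=xs[ys==y];print(y,r.min(),r.max())
for n_,uv,z in [("near",(322.5,158),.146),("far",(318.5,222),.146),("cap",(331,79),.150),("collar",(363,83),.151)]: print(n_,plane(c,uv,z))
sc=robot.read_camera("scene");si=robot.read_camera("side")
print(tri([(c,(322.5,158)),(sc,(324,162.6)),(si,(308,179))]),tri([(c,(331,79)),(sc,(306.6,173.2)),(si,(303.8,181.6))]))
print(tri([(c,(318.5,222)),(sc,(335,152.2)),(si,(311.8,172))]))
# board edge direction
for e in [(268,0),(256,132),(400,145)]: print("board",plane(c,e,.018))
```

```text
[311 156  20  55 707] [321.6874 183.6379]
156 317 317
164 315 330
172 318 330
180 318 329
188 313 328
196 312 327
204 312 327
near [ 0.5842 -0.0943  0.146 ]
far [ 0.581  -0.1523  0.146 ]
cap [ 0.5904 -0.0312  0.15  ]
collar [ 0.6157 -0.0341  0.151 ]
(array([ 0.5838, -0.0977,  0.1368]), [np.float64(0.0022912976101688264), np.float64(0.00373321944872626), np.float64(0.0019930647592315623)]) (array([ 0.5902, -0.0313,  0.1513]), [np.float64(0.00013310854799537068), np.float64(0.0011098210432476114), np.float64(0.0012249681690164529)])
(array([ 0.5801, -0.1538,  0.1391]), [np.float64(0.0013845955006751046), np.float64(0.0017704759556118968), np.float64(0.0017062004500500618)])
board [0.5206 0.0759 0.018 ]
board [ 0.4999 -0.0766  0.018 ]
board [ 0.6869 -0.0923  0.018 ]
```

run_rows --ticks '[{"xyz":[-0.0085, 0, 0.02], "r":[0, 0, 0.08]}, {"xyz":[0, 0, 0.03]}, {"xyz":[0, 0, 0.03]}, {"xyz":[0, 0, 0.03]}, {}]'

```text
time: 2.17
tool_pos: [0.5763, -0.1469, 0.1297]
tool_rot: [-3.131, -0.003, 1.482]
contact_force: [-0.6, 0.7, -0.7]
opening: 0.06
grip_force: 0.0
```

run_rows --ticks '[{}, {}, {}, {}, {}, {}]' --finger_gap 0.0 --grip_n 30

```text
time: 2.67
tool_pos: [0.5805, -0.1462, 0.1366]
tool_rot: [3.14, 0.001, 1.485]
contact_force: [-0.4, -0.7, -0.5]
opening: 0.0247
grip_force: 0.0
```

run_rows --ticks '[{"xyz":[0.005, 0, 0]}, {}, {}, {}, {}, {}]'

```text
time: 3.17
tool_pos: [0.5805, -0.1406, 0.1351]
tool_rot: [-3.141, -0.001, 1.485]
contact_force: [1.2, 2.9, -4.5]
opening: 0.0159
grip_force: 30.0
```

Run:
```python
from h import *
np.set_printoptions(precision=4,suppress=True)
print(cur()[:3,3])
p=np.array([.5903,-.0313])
# swing: constant body rows for a total of 0.75 rad about pivot
A=cur();Z=np.eye(4)
D=np.eye(4);Rz=R.from_euler("z",-.1).as_matrix();D[:3,:3]=Rz;pp=np.r_[p,0];D[:3,3]=pp-Rz@pp
print(screw(A,D@A,1))
```

```text
[ 0.5805 -0.1406  0.1351]
[ 0.0006 -0.011   0.     -0.0001  0.0001  0.1   ]
```

run_rows --ticks '[{"xyz":[0.0002, -0.0055, 0], "r":[0, 0, 0.05]}, {"xyz":[0.0002, -0.0055, 0], "r":[0, 0, 0.05]}, {"xyz":[0.0002, -0.0055, 0], "r":[0, 0, 0.05]}, {"xyz":[0.0002, -0.0055, 0], "r":[0, 0, 0.05]}, {}]' --grip_n 45

```text
time: 3.58
tool_pos: [0.5583, -0.1363, 0.1352]
tool_rot: [-3.14, -0.0, 1.283]
contact_force: [2.5, 2.5, -7.2]
opening: 0.0159
grip_force: 45.1
```

run_rows --ticks '[{"xyz":[0.0002, -0.0055, 0], "r":[0, 0, 0.05]}, {"xyz":[0.0002, -0.0055, 0], "r":[0, 0, 0.05]}, {"xyz":[0.0002, -0.0055, 0], "r":[0, 0, 0.05]}, {"xyz":[0.0002, -0.0055, 0], "r":[0, 0, 0.05]}, {"xyz":[0.0002, -0.0055, 0], "r":[0, 0, 0.05]}, {"xyz":[0.0002, -0.0055, 0], "r":[0, 0, 0.05]}, {"xyz":[0.0002, -0.0055, 0], "r":[0, 0, 0.05]}, {}]'

```text
time: 4.25
tool_pos: [0.5245, -0.1191, 0.1352]
tool_rot: [-3.141, 0.0, 0.935]
contact_force: [2.7, 0.1, -7.1]
opening: 0.0159
grip_force: 45.0
```

run_rows --ticks '[{"xyz":[0.0002, -0.0055, 0], "r":[0, 0, 0.05]}, {"xyz":[0.0002, -0.0055, 0], "r":[0, 0, 0.05]}, {"xyz":[0.0002, -0.0055, 0], "r":[0, 0, 0.05]}, {"xyz":[0.0002, -0.0055, 0], "r":[0, 0, 0.05]}, {}, {}]'

```text
time: 4.75
tool_pos: [0.5088, -0.1049, 0.1353]
tool_rot: [-3.142, 0.001, 0.738]
contact_force: [0.4, -0.3, -7.6]
opening: 0.0159
grip_force: 45.0
```

Run:
```python
from h import *
print(np.round(cur()[:3,3],4),robot.observe()["contact_force"])
c=robot.read_camera("wrist");b=robot.read_camera("scene")
np.save("pics/c2.npy",[c,b],allow_pickle=True)
cv2.imwrite("pics/c2.png",np.hstack([cv2.resize(c["image"][:230,200:480,::-1],None,fx=1.6,fy=1.6),cv2.resize(b["image"][120:212,260:330,::-1],None,fx=4,fy=4,interpolation=2)]))
```

```text
[ 0.5088 -0.1049  0.1353] [ 0.38511278 -0.30982707 -7.61440648]
```

View pics/c2.png

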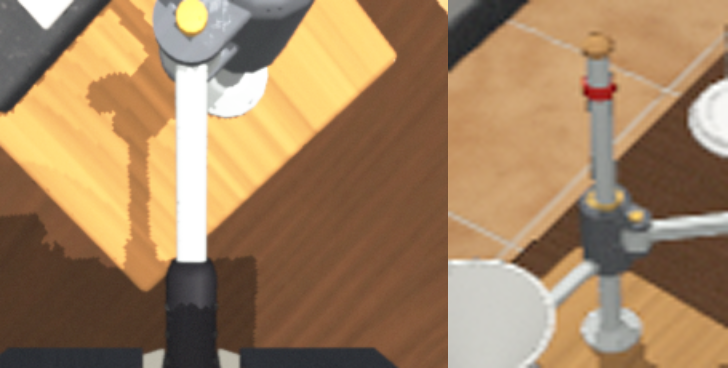

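The lever is open by about 0.75 rad and firmly held, and the wrist carries the arm's weight (7.6 N). The collar is still low, with the band at crop (599,90). Next I measure the band and raise most of the way.

run_rows --ticks '[{"xyz":[0, 0, -0.015]}, {"xyz":[0, 0, -0.015]}, {"xyz":[0, 0, -0.015]}, {"xyz":[0, 0, -0.015]}, {"xyz":[0, 0, -0.015]}, {}, {}]'

```text
time: 5.43
tool_pos: [0.5086, -0.1047, 0.2106]
tool_rot: [3.141, 0.0, 0.736]
contact_force: [0.6, -0.3, -6.2]
opening: 0.0157
grip_force: 45.0
```

Run:
```python
from h import *
np.set_printoptions(precision=4,suppress=True)
print(cur()[:3,3],robot.observe()["contact_force"])
crops=[];O=[]
for n,(x0,y0) in dict(scene=(270,110),side=(265,125)).items():
    c=robot.read_camera(n);im=c["image"]
    i=im.astype(int);m=(i[:,:,0]>100)&(i[:,:,1]<70)&(i[:,:,2]<70)
    m[:y0]=0;m[y0+100:]=0;m[:,:x0]=0;m[:,x0+60:]=0
    ys,xs=np.nonzero(m);print(n,len(xs),xs.mean(),ys.mean(),xs.min(),xs.max(),ys.min(),ys.max());O.append((c,(xs.mean(),ys.mean())))
    # edge profile down the post column
    u=int(round(xs.mean()));print(im[ys.min()-1:ys.min()+26,u].tolist())
    crops.append(cv2.resize(im[y0:y0+75,x0:x0+50,::-1],None,fx=8,fy=8,interpolation=0))
print(tri(O))
cv2.imwrite("pics/c3.png",np.hstack(crops))
```

```text
[ 0.5086 -0.1047  0.2106] [ 0.59   -0.265  -6.2498]
scene 27 301.4074074074074 148.37037037037038 294 329 141 201
[[184, 131, 92], [138, 42, 33], [120, 27, 19], [179, 123, 85], [181, 133, 102], [157, 145, 121], [191, 161, 105], [159, 136, 96], [164, 134, 75], [147, 120, 74], [84, 82, 84], [82, 84, 85], [80, 82, 84], [81, 84, 85], [73, 76, 78], [70, 73, 76], [66, 68, 73], [72, 75, 78], [73, 75, 76], [75, 75, 79], [80, 82, 84], [70, 71, 74], [72, 75, 77], [69, 71, 75], [75, 76, 78], [70, 73, 73], [73, 74, 74]]
side 16 300.375 169.5 291 322 153 220
[[124, 122, 121], [116, 111, 109], [111, 104, 102], [121, 119, 117], [122, 122, 119], [124, 124, 123], [119, 119, 118], [92, 90, 88], [65, 60, 56], [53, 52, 50], [48, 48, 50], [51, 52, 51], [51, 50, 54], [51, 49, 52], [52, 52, 53], [50, 52, 52], [49, 50, 51], [46, 45, 46], [63, 62, 63], [124, 123, 117], [164, 161, 154], [168, 165, 158], [168, 166, 158], [164, 163, 156], [162, 160, 153], [162, 159, 152], [157, 154, 148]]
(array([ 0.6146, -0.0573,  0.1917]), [np.float64(0.013396743444969562), np.float64(0.013396743444969633)])
```

View pics/c3.png

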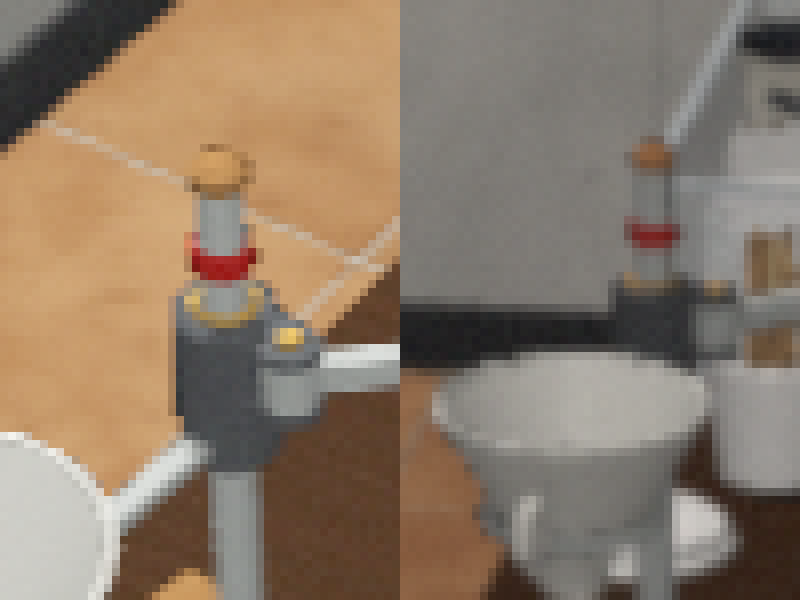

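Now the scene crop shows band lower front edge at about crop y=279 and the collar's top ellipse spanning crop y 283–322. In the side crop, the band lower edge is at y≈249 and the collar's top rim at ≈275–290, so some rise is left to do. I'll compute how much in both views.

Add to h.py:
```python
AX=np.array([.6158,-.0325])
def zfront(c,uv,r):
    """height where the pixel's ray meets the vertical plane facing the camera, r in front of the post axis"""
    o,d=ray(c,[uv]);d=d[0];n=(o[:2]-AX);n/=np.linalg.norm(n);t=(n@(AX-o[:2])+r)/(n@d[:2]);p=o+t*d
    return p[2]
```

Run:
```python
from h import *
sc=robot.read_camera("scene");si=robot.read_camera("side")
for (c,x0,y0,xo,bx,bts,cts) in [(sc,270,110,0,224,[("band low front",279,10.5),("band up front",256,10.5)],[("collar front",322,17.5),("collar back",283,-17.5),("post top c",155,0)]),
 (si,265,125,400,653,[("band low front",248,10.5),("band up front",220,10.5)],[("collar front",290,17.5),("collar back",272,-17.5)])]:
    for n,y,r in bts+cts:
        print(n,round(zfront(c,((bx-xo)/8+x0-.5,y/8+y0-.5),r),4))
print(proj(sc,[*AX,.2]),proj(si,[*AX,.2]))
# predicted
for c,nm in((sc,"sc"),(si,"si")):
    n=c["pose"][:2,3]-AX;n/=np.linalg.norm(n)
    for z in (.226,.241): print(nm,z,[np.round(proj(c,[*(AX+r*n),z]),2).tolist() for r in (10.5,17.5,-17.5)])
```

```text
band low front 9.4331
band up front 9.321
collar front 15.9315
collar back -15.1264
post top c 0.2855
band low front 3.7555
band up front 3.6876
collar front 6.2823
collar back -5.7458
[298.35199676 155.56002301] [295.77963069 166.93844825]
sc 0.226 [[273.78, -342.01], [275.23, -311.67], [278.73, -239.01]]
sc 0.241 [[273.85, -340.44], [275.27, -310.8], [278.7, -239.69]]
si 0.226 [[295.39, -48.69], [295.36, -33.85], [295.34, 0.43]]
si 0.241 [[295.39, -47.75], [295.36, -33.32], [295.34, 0.0]]
```

Units slip (r was in mm); rerun in metres.

Run:
```python
from h import *
sc=robot.read_camera("scene");si=robot.read_camera("side")
for (c,x0,y0,xo,bx,L) in [(sc,270,110,0,224,[("band low front",279,10.5),("band up front",256,10.5),("collar front",322,17.5),("collar back",283,-17.5)]),
 (si,265,125,400,653,[("band low front",248,10.5),("band up front",220,10.5),("collar front",290,17.5),("collar back",272,-17.5)])]:
    for n,y,r in L: print(n,round(zfront(c,((bx-xo)/8+x0-.5,y/8+y0-.5),r/1000),4))
for c,nm in((sc,"sc"),(si,"si")):
    n=c["pose"][:2,3]-AX;n/=np.linalg.norm(n)
    for z in (.226,.241): print(nm,z,[np.round(proj(c,[*(AX+r/1000*n),z]),2).tolist() for r in (10.5,17.5,-17.5)])
```

```text
band low front 0.2464
band up front 0.2555
collar front 0.2353
collar back 0.2202
band low front 0.2428
band up front 0.2546
collar front 0.2274
collar back 0.2231
sc 0.226 [[298.1, 150.65], [298.2, 152.58], [297.72, 143.1]]
sc 0.241 [[297.87, 146.04], [297.97, 147.97], [297.48, 138.49]]
si 0.226 [[295.75, 160.45], [295.75, 161.16], [295.73, 157.65]]
si 0.241 [[295.73, 156.03], [295.73, 156.73], [295.71, 153.29]]
```

run_rows --ticks '[{"xyz":[0, 0, -0.008]}, {"xyz":[0, 0, -0.008]}, {}, {}, {}]'

```text
time: 6.15
tool_pos: [0.5086, -0.1046, 0.2267]
tool_rot: [3.141, 0.0, 0.735]
contact_force: [-2.1, -3.0, -6.3]
opening: 0.0154
grip_force: 45.0
```

Run:
```python
from h import *
np.set_printoptions(precision=4,suppress=True)
print(cur()[:3,3])
crops=[];O=[]
for n,(x0,y0,x1,y1) in dict(scene=(292,136,304,148),side=(290,148,302,161)).items():
    ims=[robot.read_camera(n) for _ in range(4)];c=ims[0];im=np.mean([k["image"] for k in ims],0)
    red=im[:,:,0]-np.maximum(im[:,:,1],im[:,:,2]);sub=red[y0:y1,x0:x1];sub=sub-np.percentile(sub,30) if n=="scene" else sub
    w=np.clip(im[y0:y1,x0:x1,0]-2.2*im[y0:y1,x0:x1,1],0,None)
    yy,xx=np.mgrid[y0:y1,x0:x1];ctr=((w*xx).sum()/w.sum(),(w*yy).sum()/w.sum());O.append((c,ctr))
    print(n,ctr,"front-centre z",zfront(c,ctr,.0095))
    print(np.round(w.sum(1)))
    u=int(round(ctr[0]));cols=im[y0+2:y1+12,u-1:u+2].mean(1);print([(y0+2+i,*map(int,v)) for i,v in enumerate(cols)])
    crops.append(cv2.resize(im[y0-12:y0+38,x0-15:x0+35].clip(0,255).astype(np.uint8)[:,:,::-1],None,fx=8,fy=8,interpolation=2))
print(tri(O))
cv2.imwrite("pics/c4.png",np.hstack(crops))
```

```text
[ 0.5086 -0.1046  0.2267]
scene (np.float64(297.3456436648304), np.float64(142.76837489127286)) front-centre z 0.25062475798509276
[  0.   0.   0.   0.   0.  91. 456. 512. 320.   0.   0.   0.]
[(138, 150, 154, 150), (139, 150, 153, 150), (140, 150, 153, 150), (141, 151, 150, 147), (142, 167, 46, 43), (143, 157, 32, 26), (144, 156, 30, 27), (145, 152, 107, 62), (146, 86, 86, 86), (147, 86, 88, 90), (148, 77, 79, 80), (149, 72, 75, 76), (150, 72, 74, 77), (151, 72, 74, 76), (152, 72, 75, 76), (153, 71, 73, 75), (154, 73, 74, 77), (155, 72, 74, 76), (156, 73, 74, 76), (157, 72, 74, 76), (158, 73, 75, 76), (159, 73, 74, 76)]
side (np.float64(296.0981653111406), np.float64(154.22961982220542)) front-centre z 0.24674175423683264
[  0.   0.   0.   0.   0.   0. 204.  61.   0.   0.   0.   0.   0.]
[(150, 117, 117, 115), (151, 117, 117, 115), (152, 118, 112, 109), (153, 120, 71, 69), (154, 120, 34, 31), (155, 118, 45, 36), (156, 89, 62, 61), (157, 65, 62, 64), (158, 54, 54, 56), (159, 51, 51, 52), (160, 51, 51, 53), (161, 50, 51, 52), (162, 50, 50, 52), (163, 52, 53, 54), (164, 80, 79, 79), (165, 152, 149, 143), (166, 172, 169, 162), (167, 174, 170, 163), (168, 174, 171, 164), (169, 174, 170, 162), (170, 173, 170, 162), (171, 172, 170, 162), (172, 171, 168, 161)]
(array([ 0.6143, -0.0295,  0.2449]), [np.float64(0.0003301998623561855), np.float64(0.0003301998623563527)])
```

View pics/c4.png

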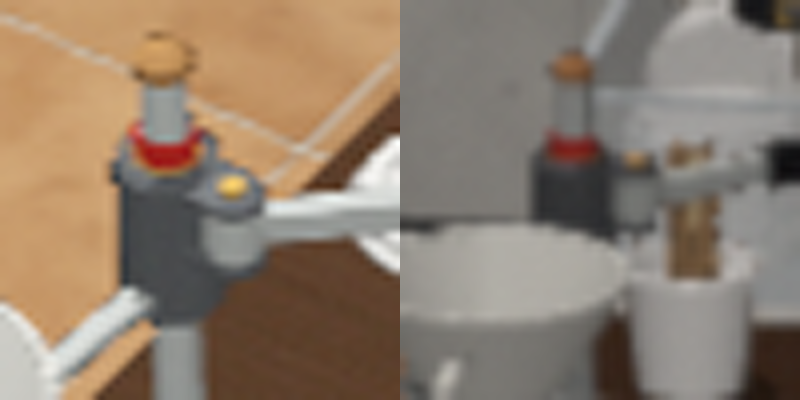

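The band now sits almost on the collar's top. A thin brass sliver shows between them at scene row 145, and side rows 156–157 agree, leaving about 1–2 mm. I'll raise 2 mm and then close.

run_rows --ticks '[{"xyz":[0, 0, -0.002]}, {}, {}, {}, {}]'

```text
time: 6.97
tool_pos: [0.5086, -0.1046, 0.2286]
tool_rot: [3.141, 0.0, 0.735]
contact_force: [-3.6, -3.6, -6.3]
opening: 0.0155
grip_force: 45.0
```

run_rows --ticks '[{"xyz":[0.0001, 0.0055, 0], "r":[0, 0, -0.05]}, {"xyz":[0.0001, 0.0055, 0], "r":[0, 0, -0.05]}, {"xyz":[0.0001, 0.0055, 0], "r":[0, 0, -0.05]}, {"xyz":[0.0001, 0.0055, 0], "r":[0, 0, -0.05]}, {"xyz":[0.0001, 0.0055, 0], "r":[0, 0, -0.05]}, {"xyz":[0.0001, 0.0055, 0], "r":[0, 0, -0.05]}, {"xyz":[0.0001, 0.0055, 0], "r":[0, 0, -0.05]}, {"xyz":[0.0001, 0.0055, 0], "r":[0, 0, -0.05]}]'

```text
time: 7.63
tool_pos: [0.5442, -0.1308, 0.2286]
tool_rot: [3.141, -0.0, 1.137]
contact_force: [-1.6, -1.8, -5.7]
opening: 0.0161
grip_force: 45.0
```

run_rows --ticks '[{"xyz":[0.0001, 0.0055, 0], "r":[0, 0, -0.05]}, {"xyz":[0.0001, 0.0055, 0], "r":[0, 0, -0.05]}, {"xyz":[0.0001, 0.0055, 0], "r":[0, 0, -0.05]}, {"xyz":[0.0001, 0.0055, 0], "r":[0, 0, -0.05]}, {"xyz":[0.0001, 0.0055, 0], "r":[0, 0, -0.05]}, {"xyz":[0.0001, 0.0055, 0], "r":[0, 0, -0.05]}, {"xyz":[0.0001, 0.0055, 0], "r":[0, 0, -0.05]}, {}]'

```text
time: 8.3
tool_pos: [0.5814, -0.1406, 0.2284]
tool_rot: [3.141, -0.001, 1.487]
contact_force: [0.0, -1.4, -8.8]
opening: 0.0153
grip_force: 45.0
```

run_rows --ticks '[{"xyz":[0, 0.0022, 0], "r":[0, 0, -0.02]}, {"xyz":[0, 0.0022, 0], "r":[0, 0, -0.02]}, {}, {}, {}]'

```text
time: 8.72
tool_pos: [0.5821, -0.1406, 0.2279]
tool_rot: [-3.134, -0.002, 1.522]
contact_force: [-14.2, -0.8, -4.4]
opening: 0.0159
grip_force: 45.7
```

Run:
```python
from h import *
crops=[]
w=robot.read_camera("wrist")["image"];crops.append(cv2.resize(w[:,200:480],(280,400)))
for n,(x0,y0) in dict(scene=(280,124),side=(275,136)).items():
    im=np.mean([robot.read_camera(n)["image"] for _ in range(3)],0)
    crops.append(cv2.resize(im[y0:y0+50,x0:x0+32].astype(np.uint8),(256,400),interpolation=2))
    u=297 if n=="scene" else 296
    print(n,[(y,*map(int,im[y,u-1:u+2].mean(0))) for y in range(140,162)])
cv2.imwrite("pics/c5.png",np.hstack(crops)[:,:,::-1])
```

```text
scene [(140, 152, 155, 152), (141, 152, 151, 147), (142, 167, 47, 44), (143, 157, 32, 26), (144, 161, 59, 37), (145, 122, 102, 75), (146, 85, 86, 87), (147, 89, 90, 92), (148, 72, 74, 76), (149, 73, 76, 78), (150, 73, 75, 77), (151, 73, 75, 78), (152, 74, 75, 77), (153, 73, 75, 77), (154, 72, 75, 76), (155, 73, 75, 77), (156, 74, 75, 77), (157, 73, 74, 76), (158, 74, 76, 78), (159, 73, 75, 77), (160, 72, 73, 76), (161, 79, 81, 81)]
side [(140, 123, 121, 116), (141, 122, 119, 114), (142, 113, 99, 88), (143, 133, 96, 68), (144, 134, 93, 60), (145, 115, 81, 55), (146, 109, 96, 86), (147, 114, 112, 108), (148, 116, 116, 114), (149, 117, 118, 115), (150, 116, 117, 115), (151, 117, 117, 115), (152, 118, 111, 109), (153, 120, 72, 69), (154, 118, 37, 33), (155, 97, 49, 39), (156, 73, 61, 57), (157, 56, 56, 57), (158, 52, 52, 53), (159, 50, 51, 52), (160, 52, 52, 53), (161, 51, 51, 53)]
```

View pics/c5.png

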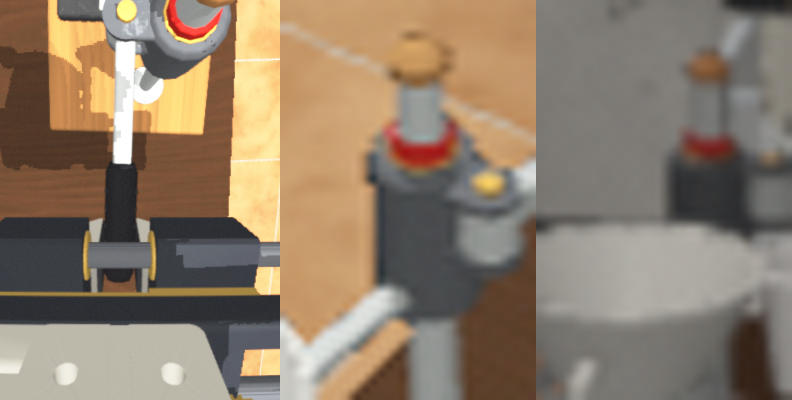

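The lever is back at its closed stop: 14 N push, and the TCP is 1.6 mm past the initial closed position. The collar top is level with the band's lower edge (scene row ~144.5) and the grip is held.

```bash
python3 -c "
from cell import robot
print(robot.hand_in())"
```

```text
the job is handed in; nothing more can be done
None
```

I handed the job in with the lever swung closed against its stop, the collar's top within about 2 mm of the red band's lower edge by the camera views, and the gripper still holding the black grip; the hand-in gave no verdict.

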